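Open the framed hatch of the tilted ice chest

ROBOT

A 7-joint arm with a two-finger parallel gripper is mounted at the origin on the work surface. World frame = base frame: x ahead of the robot, y to its left, z up, the work surface at z = 0. Lengths are in m, angles in rad, forces in N, time in s.
With the tool pointing down it reaches from about 0.425 to 0.925 m from the base axis. Payload 6.8 kg.
Tool frame: the origin (TCP) lies at the very end of the fingers, on their centre line; the grasp point (between the pads) lies 19 mm behind it; z points along the fingers, y is the direction in which the jaws open and shut (so a half turn about z gives the same grasp; the last joint's range is limited). The gripper opens to 85 mm and grips with 20 to 120 N. Pads are 22 mm wide; open, the fingers measure 114 mm over their backs; the gripper's body (76 mm by 85 mm) begins 54 mm behind the grasp point. The pads swing forward as they close: fully open they stand 13 mm farther back than shut.
Start: joints at [1.08, 0.477, 0.022, 1.555, -0.011, 1.109, -0.083], TCP at [0.252, -0.626, 0.231] pointing down, gripper open.
Joint ranges: [-2.96, 2.96], [-0.34, 2.1], [-1.41, 1.46], [0.24, 2.44], [-1.37, 4.51], [0.17, 1.92], [-2.96, 2.96]. Speed limits (rad/s): [2.39, 2.39, 3.14, 3.14, 3.14, 3.14, 3.14].

INTERFACE

Orientations are given as a unit quaternion [w, x, y, z].
In Python, from station import bot gives the robot as it stands.
- The arm moves only by the tool move_arm, never from a script. Its argument "commands" is text: rows parted by semicolons, each of 7 numbers parted by spaces: the opening, from 0 (shut) to 1 (fully open), then the shift along the tool's x, y, z in cm, then the turn, a rotation vector about the tool's x, y, z in degrees. In form: gripper tx ty tz rx ry rz; .... A call has 1 to 12 rows; each row shifts and turns the commanded pose from where the row before left it, along the tool's axes as they then stand; what a row does not reach is not made up. A row lasts 1/12 s, in which the tool goes at most 41.7 mm and 7.16 degrees, less where a joint would pass 70% of its speed; a pose out of reach is approached as far as the arm can. A call with a gripper value outside its range is refused whole. The fingers move at their own pace and stop on an object; "force" is the grip in N (left out, the last holds). Time passes only in rows, so rows that do not move let the fingers close. It gives the time, the measured TCP pose, the force and the opening at its end, in the units of the state.
- bot.get_obs(): the state, without advancing time (a new reading comes with each control period).
- bot.read_camera(name): name is "scene" or "top"; returns a dict with "img" (480x640x3 uint8, red, green, blue), "K" (3x3 intrinsics, pixels), "distortion" ([k1, k2, p1, p2, k3] as OpenCV has them; the pictures are not rectified), "rvec" (rotation vector, rad) and "tvec" (3), from world to camera coordinates, as OpenCV has them. Camera axes: x right, y down, z forward; pixel columns grow to the right and rows downward; lengths in m; the calibration is good to about 2 mm. A picture is of the moment at which its call begins. There is no depth.
- bot.hand_in(): hands the job in, once; it reports no verdict.
The state is a dict: "t": time; "q": joint angles; "joint_vel": joint speeds; "joint_torque": joint torques, N m; "eef_pos": TCP position; "tool_rot": TCP orientation; "contact_force": force on the tool from outside, world axes, zero at the start; "torque": the same for the moment, N m; "gripper_width": opening from 0.0 (shut) to 1.0 (fully open).
Only numpy, scipy, OpenCV 4.12 (cv2) and the standard library are available. Lean on these libraries where they do the work, as an engineer would, in place of code of your own. Each camera call takes 0.05 s, during which the arm holds its last target. There are 200 camera calls.

TASK

Open the tilted ice chest: turn both of its steel turn buttons a quarter turn, so that they lie along the slope clear of the wooden panel, then lift the panel out of its frame by its handle and lay it flat, handle up, in the middle of the cork mat. Set the panel down rather than dropping it, leave both buttons turned aside, and do not shift the tray, tongs, dish or tumbler.

Things in the scene. Friction and masses are not known exactly. Their poses are not given: they have to be found in the camera images.
- chest: Ice chest fixed to the trolley: a black box tilted 30 degrees in a cradle, its top face a grey frame 210 mm up the slope x 244 mm wide. Origin on the trolley surface under the frame's middle; x level towards the high far side, y left, z up. Up the slope is u = (0.866, 0, 0.5); the face's outward normal n = (-0.5, 0, 0.866) leans to the robot.
- frame_mid (a point): Middle of the frame opening, in the plane of the frame's outer face, 105 mm above the trolley surface. Axes as chest. Opening 124 mm (up the slope) x 144 mm (y), 12 mm deep to a supporting ledge 8 mm wide all round.
- rail_mid (a point): Middle of a fixed steel rail over the panel, 8 mm thick, 230 mm long along y, on posts from the chest's far corners; 130 mm up the slope and 165 mm out along the normal from frame_mid (30 mm to +x of and 313 mm above the chest's origin). It bars a gripper coming straight down; one coming along the normal clears it. Axes as chest.
- turn_left (a joint): Angle (rad) of the left (+y) turn button about the outward normal, anticlockwise positive seen from outside. 0: bar along y, inner end over the panel's edge; +-1.57: bar along the slope, clear. Starts within +-0.3, stops at +-1.6, turns either way, clears the panel beyond about 1.12. Friction 0.03 N m; stays where left.
- turn_right (a joint): The same for the right turn button (-y side).
- turn_left_pivot (a point): Pivot of the left turn button in the plane of the frame face, 87 mm to +y of frame_mid. Axes turn with the button: y along its bar, x across, z = outward normal. Steel bar 48 mm long (24 each way), 12 wide, from 2 to 12 mm above the frame face; on it a fin 28 long, 12 wide, up to 30 mm above the frame face.
- turn_right_pivot (a point): The same for the right turn button, 87 mm to -y of frame_mid.
- panel: Loose wooden panel 120 (x) x 140 (y) x 10 mm, 0.15 to 0.29 kg, on the ledge with 2 mm play all round, its top 4 mm below the buttons. Origin: centre of underside; in the frame x is up the slope, y left, z the outward normal. Handle: rib mid-top, 34 mm along y, 12 thick along x, from 10 to 44 mm above the underside. Draw it out along the normal for at least 15 mm.
- mat: Square cork mat fixed to the trolley, 200 x 200 x 4 mm, left or right of the chest. Origin: centre of its underside, z up, top at 4 mm.
- ice_tray: Coral ice mould tray, 110 (x) x 190 (y) x 30 mm with cells, on the side of the chest away from the mat. Bystander. Origin: centre of underside.
- tongs: Steel tongs lying flat, about 190 mm long, 62 wide and 12 high, beyond the chest to the left. Bystander. Origin near their middle; y along them.
- dish: Round white ceramic dish, 120 mm across, 35 high, beyond the chest to the right. Bystander. Origin: centre of underside.
- tumbler: Glass tumbler, 72 mm across, 90 high, to the right of the dish. Bystander. Origin: centre of underside.
Not all that is in view belongs to the job. Several things have the shape of the panel; the one meant has the colours described above.

How it is judged:
By the outcome, as a careful person would: the job done as asked, in the order asked, and still so for the second after the job is handed in, with the robot touching nothing.
It also fails if it takes over 72 s, if anything falls off the work surface, if the arm or the gripper's body presses on something with over 40 N, if the wrist force passes 120 N, or if a joint passes its speed limit or range.

## Working session

There is one attempt and no reset: what is moved stays moved. The work goes in short steps, Python scripts to look and compute and a tool call to move; the robot and the scene stay as the last step left them, time stands still between calls to the robot, and variables do not carry over. Pictures are saved under pics/ and viewed, about 8 in all and at most 12, crops included, and the job is handed in when it is done.

Besides the shell and the picture viewer there is one more tool, called after "Emit:" by a JSON object that holds its "method" and its "body". move_arm: Moves the arm, as the interface text tells. Its arguments: {"type":"object","properties":{"commands":{"type":"string"},"force":{"type":"number"}},"required":["commands"]}

```bash
ls; mkdir -p pics; python3 - <<'E'
from station import bot
import cv2,pickle
o=bot.get_obs();print({k:o[k] for k in("t","q","eef_pos","tool_rot","contact_force","gripper_width")})
for n in("scene","top"):
    c=bot.read_camera(n);pickle.dump(c,open(n+".pkl","wb"));cv2.imwrite(f"pics/{n}0.png",c["img"][:,:,::-1]);print(n,c["K"],c["distortion"],c["rvec"],c["tvec"])
E
```

```text
pics
{'t': 0.0, 'q': array([ 1.07989716,  0.47781893,  0.0223221 ,  1.55643261, -0.0115138 ,
        1.10928632, -0.08310408]), 'eef_pos': array([ 0.25190935, -0.62560658,  0.23032069]), 'tool_rot': array([-8.79419237e-04,  9.81735955e-01,  1.90246390e-01, -2.29038911e-04]), 'contact_force': array([-0.70357361, -0.74360619,  0.0130461 ]), 'gripper_width': 1.003553929444356}
scene [[433.38492837   0.         317.5922435 ]
 [  0.         433.38492837 235.04365367]
 [  0.           0.           1.        ]] [-0.06225791  0.          0.          0.          0.        ] [ 2.27980505  0.60666676 -0.26359917] [-0.41669935 -0.00542786  1.3634611 ]
top [[447.95937882   0.         318.60935559]
 [  0.         447.95937882 241.53911771]
 [  0.           0.           1.        ]] [-0.08654519  0.          0.          0.          0.        ] [ 2.11404977 -2.13596062  0.18896892] [0.053382   0.49839995 1.39041387]
```

View pics/scene0.png

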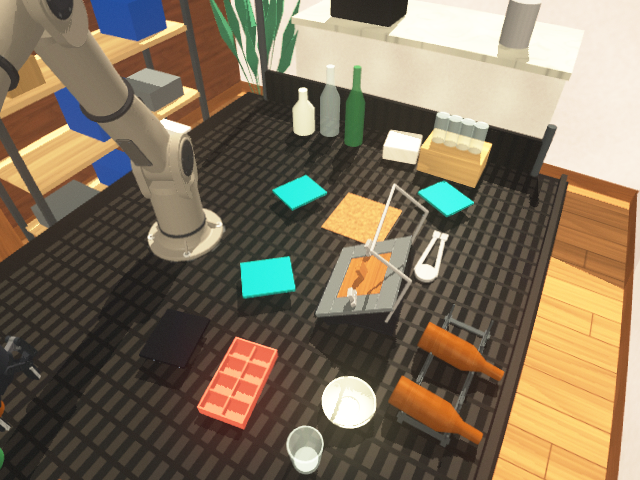

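View pics/top0.png

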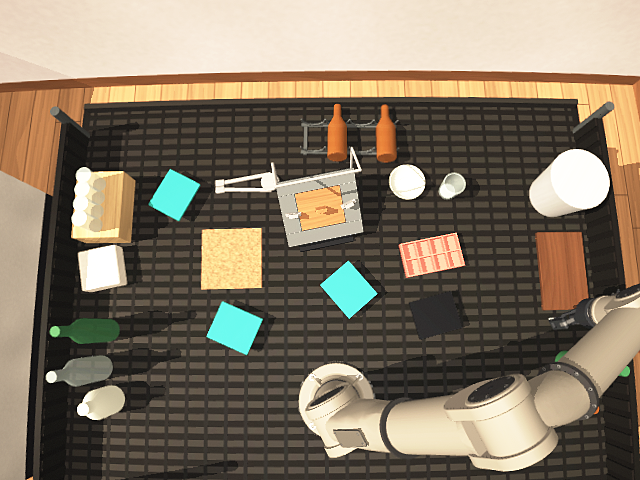

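The scene view shows the chest around (365,270) with its orange panel, the mat at (362,218), and the tray at (240,380). In the top view the chest is at (320,210), the mat at (231,258), the tongs at (245,184), the dish at (407,181), the tumbler at (452,186) and the tray at (432,254). Next I'll enlarge the chest in both views.

```bash
python3 - <<'E'
import cv2,pickle,numpy as np
a=pickle.load(open("scene.pkl","rb"))["img"][225:335,310:420,::-1]
b=pickle.load(open("top.pkl","rb"))["img"][155:255,265:375,::-1]
a=cv2.resize(a,None,fx=5,fy=5,interpolation=3)[:, :]
b=cv2.resize(b,None,fx=5,fy=5,interpolation=3)
# tile: scale to 400 wide
a=cv2.resize(a,(400,400));b=cv2.resize(b,(400,364));b=cv2.copyMakeBorder(b,0,36,0,0,0)
cv2.imwrite("pics/zoom0.png",np.hstack([a,b]))
E
```

```text
(no output)
```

View pics/zoom0.png

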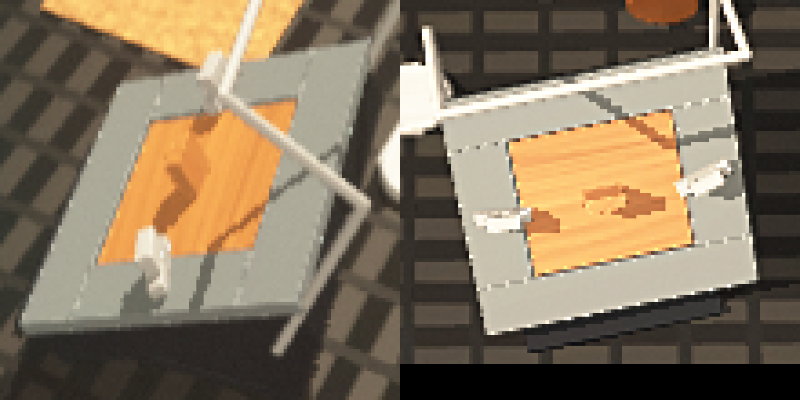

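Corners are readable in both zooms: the panel in the top zoom is at (509,141), (674,109), (692,243) and (536,277). I'll fit the chest pose, button angles and mat from both cameras.

```bash
cat > h.py <<'E'
import cv2,pickle,numpy as np
from scipy.optimize import least_squares
from scipy.spatial.transform import Rotation as R
cams={n:pickle.load(open(n+".pkl","rb")) for n in("scene","top")}
def proj(c,P): return cv2.projectPoints(np.asarray(P,float).reshape(-1,3),c["rvec"],c["tvec"],c["K"],c["distortion"])[0][:,0]
u=np.array([.866025,0,.5]);n=np.array([-.5,0,.866025]);yy=np.array([0,1.,0])
def T(p,F):  # (u,y,n) coords about frame_mid -> world; p=(x,y,yaw)
    F=np.asarray(F,float).reshape(-1,3)
    L=F@np.array([u,yy,n])+[0,0,.105]
    return R.from_euler('z',p[2]).apply(L)+[p[0],p[1],0]
def box(a,b): return np.array([[x,y,z] for x in(a[0],b[0]) for y in(a[1],b[1]) for z in(a[2],b[2])])
def turn(P,th,py):  # button coords (x across,y along,z) -> frame coords, in mm->m
    P=np.asarray(P)/1000;c,s=np.cos(th),np.sin(th)
    return np.c_[P[:,0]*c-P[:,1]*s,P[:,0]*s+P[:,1]*c+py,P[:,2]]
BAR=box((-6,-24,2),(6,24,12));FIN=box((-6,-14,12),(6,14,30))
E
cat > fit.py <<'E'
from h import *
zt=lambda a:np.array(a,float)/3.636-.5+[265,155]-[400/3.636,0]
zs=lambda a:np.array(a,float)/3.636-.5+[310,225]
O=[[.062,.072,-.001],[.062,-.072,-.001],[-.062,-.072,-.001],[-.062,.072,-.001]]
F=[[.105,.122,0],[.105,-.122,0],[-.105,-.122,0],[-.105,.122,0]]
top=[(O,zt([[509,141],[674,109],[692,243],[536,277]])),(F[2:],zt([[757,280],[487,334]]))]
sc=[(O,zs([[297,97],[256,248],[98,265],[148,120]])),(F[2:],zs([[23,325],[120,80]]))]
def res(p,which=("top","scene")):
    r=[]
    for nm,L in(("top",top),("scene",sc)):
        if nm in which:
            for P,q in L: r.append((proj(cams[nm],T(p,P))-q).ravel())
    return np.concatenate(r)
for w in(("top",),("scene",),("top","scene")):
    s=least_squares(res,[.6,0,.2],args=(w,),loss='soft_l1');print(w,s.x.round(4),np.abs(s.fun).round(1).tolist())
p=s.x;np.save("p.npy",p)
# buttons
for nm in cams:
    img=cams[nm]["img"].astype(int);big=4
    g=cv2.resize(cams[nm]["img"],None,fx=big,fy=big,interpolation=1).astype(int)
    for py in(.087,-.087):
        c=proj(cams[nm],T(p,[0,py,.012]))[0]*big
        m=(g.min(2)>185).astype(np.uint8); Y,X=np.ogrid[:m.shape[0],:m.shape[1]]
        m[(X-c[0])**2+(Y-c[1])**2>(13*big)**2]=0
        best=[]
        for th in np.arange(-.4,.41,.04):
            k=np.zeros_like(m)
            for B in(BAR,FIN): cv2.fillConvexPoly(k,cv2.convexHull((proj(cams[nm],T(p,turn(B,th,py)))*big+1.5).astype(np.int32)),1)
            best.append(((k&m).sum()/(k|m).sum(),th))
        best.sort(reverse=True);print(nm,py,m.sum(),[(round(float(a),2),round(float(b),2)) for a,b in best[:4]])
# mat: yellow blob in top view
img=cams["top"]["img"]
roi=np.zeros(img.shape[:2],np.uint8);roi[220:300,190:275]=1
hsv=cv2.cvtColor(img,cv2.COLOR_RGB2HSV);mm=((hsv[...,0]>10)&(hsv[...,0]<28)&(hsv[...,1]>70)&(hsv[...,2]>120)).astype(np.uint8)*roi
mm=cv2.morphologyEx(mm,cv2.MORPH_CLOSE,np.ones((5,5)))
ct=max(cv2.findContours(mm,0,1)[0],key=cv2.contourArea);bx=cv2.boxPoints(cv2.minAreaRect(ct));print("matpx",bx.tolist())
fm=lambda v:(proj(cams["top"],(R.from_euler('z',v[2]).apply(np.array([[.1,.1,0],[.1,-.1,0],[-.1,-.1,0],[-.1,.1,0]]))+[v[0],v[1],.004])))
def rm(v):
    q=fm(v);return np.min(np.linalg.norm(q[:,None]-bx[None],axis=2),axis=1)
s=min((least_squares(rm,[.5,.28,a]) for a in(-.2,0,.2)),key=lambda s:s.cost);print("mat",s.x.round(4),s.fun)
np.save("mat.npy",s.x)
# overlay
out=[]
for nm,(x0,y0) in(("scene",(310,225)),("top",(265,155))):
    g=cv2.resize(cams[nm]["img"][y0:y0+110,x0:x0+110,::-1],(400,400),interpolation=3)
    z=lambda P:((proj(cams[nm],T(p,P))-[x0,y0]+.5)*3.636).astype(np.int32)
    for P in(O,F): cv2.polylines(g,[z(P)],True,(0,0,255),1)
    for py in(.087,-.087):
        cv2.circle(g,tuple(map(int,z([0,py,0])[0])),2,(255,0,0),-1)
    out.append(g)
cv2.imwrite("pics/ov.png",np.hstack(out))
for k in([0,0,0],[0,.087,0],[0,-.087,0]): print(k,T(p,k).round(4))
E
python3 fit.py
```

```text
('top',) [0.595  0.0417 0.1878] [0.7, 0.3, 0.1, 0.4, 1.1, 0.6, 0.6, 0.0, 0.6, 0.1, 0.0, 0.1]
('scene',) [0.5934 0.0435 0.206 ] [0.8, 0.7, 0.2, 0.3, 0.6, 0.1, 0.5, 0.1, 0.4, 0.2, 0.3, 0.6]
('top', 'scene') [0.5942 0.0427 0.1975] [1.1, 0.2, 0.6, 0.4, 0.9, 0.6, 0.7, 0.4, 0.5, 0.1, 0.0, 0.6, 1.2, 0.3, 0.0, 0.2, 0.7, 0.2, 0.9, 0.1, 0.6, 0.2, 0.2, 0.8]
scene 0.087 1355 [(0.38, 0.16), (0.38, 0.12), (0.38, 0.08), (0.38, 0.2)]
scene -0.087 1109 [(0.47, 0.4), (0.45, 0.36), (0.44, 0.32), (0.43, 0.28)]
top 0.087 1068 [(0.56, -0.0), (0.56, -0.04), (0.56, -0.08), (0.56, 0.04)]
top -0.087 1347 [(0.71, 0.32), (0.7, 0.36), (0.69, 0.28), (0.69, 0.4)]
matpx [[201.0, 289.0], [201.0, 228.0], [261.0, 228.0], [261.0, 289.0]]
mat [0.4539 0.3376 0.0073] [1.23747843 0.33040956 0.85605287 0.99947725]
[0, 0, 0] [[0.5942 0.0427 0.105 ]]
[0, 0.087, 0] [[0.5772 0.128  0.105 ]]
[0, -0.087, 0] [[ 0.6113 -0.0426  0.105 ]]
```

View pics/ov.png

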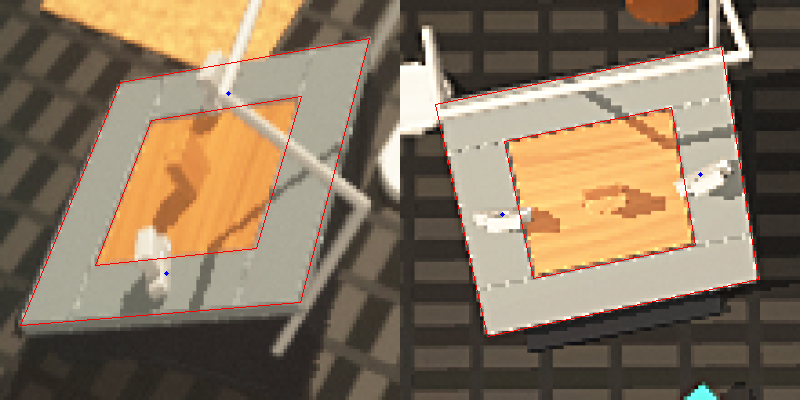

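The overlay matches the frame and opening in both views to about 1 px. The chest is at (0.594, 0.043) with yaw 0.198, and the mat is at (0.454, 0.338). Next I'll write a planner helper that prints rows.

```bash
cat > plan.py <<'E'
from h import *
from station import bot
p=np.load("p.npy")
W=R.from_euler('z',p[2])
def tool(th): # tool z=-n, y=u, then turned by th about n
    M=np.c_[yy,u,-n]; return W*R.from_matrix(M)*R.from_rotvec([0,0,-th])
def now():
    o=bot.get_obs();q=o["tool_rot"];return np.array(o["eef_pos"]),R.from_quat([q[1],q[2],q[3],q[0]]),o
def show():
    P,Q,o=now();f=R.from_euler('z',-p[2]).apply(P-[p[0],p[1],0])-[0,0,.105]
    print("t %.2f"%o["t"],"P",P.round(4),"uyn mm",(np.array([f@u,f@yy,f@n])*1e3).round(1),"F",np.round(o["contact_force"],1),"w %.3f"%o["gripper_width"],"q",np.round(o["q"],2),"err to tool(0)",(tool(0).inv()*Q).as_rotvec(degrees=True).round(1))
def rows(P1,R1,N,g):
    P,Q,_=now();rv=(Q.inv()*R1).as_rotvec()/N;d=(np.asarray(P1).ravel()-P)/N;out=[]
    for i in range(N):
        t=Q.inv().apply(d)*100
        out.append(" ".join("%g"%round(float(v),2) for v in [g,*t,*np.degrees(rv)]));Q=Q*R.from_rotvec(rv)
    print("; ".join(out))
E
python3 -c "
from plan import *
show();rows(T(p,[0,-.087,.1]),tool(.25),24,1)"
```

```text
t 0.10 P [ 0.2519 -0.6257  0.2304] uyn mm [-341.5 -588.2  342. ] F [0.7 0.1 0. ] w 1.000 q [ 1.08  0.48  0.02  1.56 -0.01  1.11 -0.08] err to tool(0) [ 25.1 -20.7  77.5]
1 2.09 -1.73 0.16 -1.18 0.75 -3.81; 1 2.2 -1.59 0.16 -1.18 0.75 -3.81; 1 2.3 -1.45 0.16 -1.18 0.75 -3.81; 1 2.39 -1.29 0.16 -1.18 0.75 -3.81; 1 2.47 -1.14 0.17 -1.18 0.75 -3.81; 1 2.53 -0.97 0.18 -1.18 0.75 -3.81; 1 2.59 -0.81 0.19 -1.18 0.75 -3.81; 1 2.64 -0.64 0.21 -1.18 0.75 -3.81; 1 2.67 -0.47 0.23 -1.18 0.75 -3.81; 1 2.69 -0.29 0.26 -1.18 0.75 -3.81; 1 2.7 -0.12 0.29 -1.18 0.75 -3.81; 1 2.7 0.05 0.33 -1.18 0.75 -3.81; 1 2.69 0.23 0.36 -1.18 0.75 -3.81; 1 2.66 0.4 0.41 -1.18 0.75 -3.81; 1 2.62 0.56 0.45 -1.18 0.75 -3.81; 1 2.57 0.73 0.5 -1.18 0.75 -3.81; 1 2.51 0.88 0.55 -1.18 0.75 -3.81; 1 2.44 1.04 0.6 -1.18 0.75 -3.81; 1 2.36 1.18 0.65 -1.18 0.75 -3.81; 1 2.27 1.32 0.71 -1.18 0.75 -3.81; 1 2.17 1.46 0.77 -1.18 0.75 -3.81; 1 2.06 1.58 0.83 -1.18 0.75 -3.81; 1 1.94 1.69 0.89 -1.18 0.75 -3.81; 1 1.81 1.8 0.95 -1.18 0.75 -3.81
```

Emit:
{"method": "move_arm", "body": {"commands": "1 2.1 -1.7 0.1 -1.2 0.7 -3.8; 1 2.2 -1.6 0.1 -1.2 0.7 -3.8; 1 2.3 -1.4 0.1 -1.2 0.7 -3.8; 1 2.4 -1.3 0.1 -1.2 0.7 -3.8; 1 2.5 -1.1 0.1 -1.2 0.7 -3.8; 1 2.5 -1 0.1 -1.2 0.7 -3.8; 1 2.6 -0.8 0.2 -1.2 0.7 -3.8; 1 2.6 -0.6 0.2 -1.2 0.7 -3.8; 1 2.7 -0.5 0.2 -1.2 0.7 -3.8; 1 2.7 -0.3 0.2 -1.2 0.7 -3.8; 1 2.7 -0.1 0.3 -1.2 0.7 -3.8; 1 2.7 0 0.3 -1.2 0.7 -3.8", "force": 40}}

```text
t: 1.1
eef_pos: [0.4077, -0.3386, 0.2146]
tool_rot: [0.106, 0.82, 0.554, 0.093]
contact_force: [-0.1, 0.5, -0.1]
gripper_width: 1.003
```

Emit:
{"method": "move_arm", "body": {"commands": "1 2.7 0.2 0.3 -1.2 0.8 -3.8; 1 2.7 0.4 0.4 -1.2 0.8 -3.8; 1 2.6 0.6 0.4 -1.2 0.8 -3.8; 1 2.6 0.7 0.5 -1.2 0.8 -3.8; 1 2.5 0.9 0.5 -1.2 0.8 -3.8; 1 2.4 1 0.6 -1.2 0.8 -3.8; 1 2.4 1.2 0.6 -1.2 0.8 -3.8; 1 2.3 1.3 0.7 -1.2 0.8 -3.8; 1 2.2 1.5 0.7 -1.2 0.8 -3.8; 1 2.1 1.6 0.8 -1.2 0.8 -3.8; 1 1.9 1.7 0.9 -1.2 0.8 -3.8; 1 1.8 1.8 0.9 -1.2 0.8 -3.8"}}

```text
t: 2.1
eef_pos: [0.5621, -0.0515, 0.1965]
tool_rot: [0.188, 0.513, 0.818, 0.178]
contact_force: [0.2, -0.9, 0.4]
gripper_width: 0.998
```

```bash
python3 -c "
from plan import *
show();rows(T(p,[0,-.087,.08]),tool(.25),3,.6)"
```

```text
t 2.10 P [ 0.5621 -0.0515  0.1965] uyn mm [  2.5 -86.  104.3] F [ 0.2 -0.9  0.4] w 0.998 q [ 0.61  0.2  -0.61  2.2  -0.02  0.27  0.51] err to tool(0) [ -0.    0.  -14.5]
0.6 -0.01 -0.09 0.81 0 -0.01 0.06; 0.6 -0.01 -0.09 0.81 0 -0.01 0.06; 0.6 -0.01 -0.09 0.81 0 -0.01 0.06
```

Emit:
{"method": "move_arm", "body": {"commands": "0.6 0 -0.1 1.2 0 0 0; 0.6 0 -0.1 1.2 0 0 0; 0.6 -0.1 -0.1 1.2 0 0 0; 0.6 0 0 1.2 0 0 0; 0.6 0 0 1.2 0 0 0; 0.6 0 0 1.2 0 0 0; 0.6 0 0 1 0 0 0; 0.6 0 0 0.8 0 0 0; 0.6 0 0 0.6 0 0 0; 0.6 0 0 0 0 0 0"}}

```text
t: 2.93
eef_pos: [0.6008, -0.0469, 0.1181]
tool_rot: [0.185, 0.515, 0.818, 0.176]
contact_force: [-0.7, 0.6, 0.1]
gripper_width: 0.596
```

```bash
python3 -c "
from plan import *
show()
c=bot.read_camera('top');s=bot.read_camera('scene')
a=cv2.resize(c['img'][150:250,265:365,::-1],(400,400),interpolation=3);b=cv2.resize(s['img'][225:325,310:410,::-1],(400,400),interpolation=3)
cv2.imwrite('pics/g1.png',np.hstack([b,a]))"
```

```text
t 2.93 P [ 0.6008 -0.0469  0.1181] uyn mm [ -3.1 -89.1  16.9] F [-0.7  0.6  0.1] w 0.596 q [ 0.59  0.42 -0.65  2.18  0.87  0.17 -0.34] err to tool(0) [  0.4   0.  -14.4]
```

View pics/g1.png

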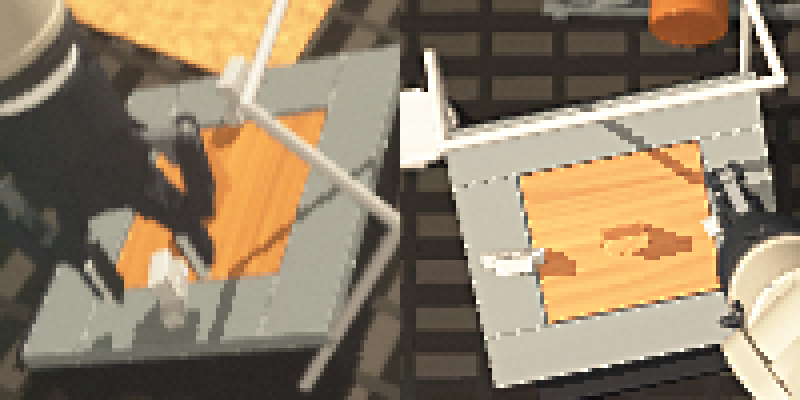

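The top crop shows the jaws straddling the right fin, at about (165,270) in the scene crop. Joint 6 is at its lower limit, so I'll tilt the tool a few degrees towards vertical and then finish the descent.

Emit:
{"method": "move_arm", "body": {"commands": "0.6 0 0.1 0 3 0 0; 0.6 0.1 0.1 0 3 0 0; 0.6 0 0 0 0 0 0; 0.6 0 0 0 0 0 0"}}

```text
t: 3.37
eef_pos: [0.603, -0.0447, 0.121]
tool_rot: [0.16, 0.523, 0.826, 0.134]
contact_force: [0.2, 0.2, -0.3]
gripper_width: 0.599
```

```bash
python3 -c "
from plan import *
show()"
```

```text
t 3.37 P [ 0.603  -0.0447  0.121 ] uyn mm [  0.6 -87.4  18.1] F [ 0.2  0.2 -0.3] w 0.599 q [ 0.63  0.45 -0.76  2.1   0.79  0.36 -0.27] err to tool(0) [  6.1  -0.8 -14.4]
```

Emit:
{"method": "move_arm", "body": {"commands": "0.6 0 0.1 0.5 0 0 0; 0.6 0 0 0.5 0 0 0; 0.6 0 0 0 0 0 0; 0.15 0 0 0 0 0 0; 0 0 0 0 0 0 0; 0 0 0 0 0 0 0; 0 0 0 0 0 0 0; 0 0 0 0 0 0 0; 0 0 0 0 0 0 0", "force": 30}}

```text
t: 4.12
eef_pos: [0.6058, -0.0449, 0.1109]
tool_rot: [0.159, 0.524, 0.826, 0.132]
contact_force: [-6.0, -1.8, 3.4]
gripper_width: 0.149
```

```bash
python3 -c "
from plan import *
show()"
```

```text
t 4.12 P [ 0.6058 -0.0449  0.1109] uyn mm [ -2.1 -88.1   8.1] F [-6.  -1.8  3.4] w 0.149 q [ 0.6   0.47 -0.73  2.1   0.82  0.35 -0.29] err to tool(0) [  6.4  -0.8 -14.4]
```

Emit:
{"method": "move_arm", "body": {"commands": "0 0 0 0 0 0 -6; 0 0 0 0 0 0 -6; 0 0 0 0 0 0 -6; 0 0 0 0 0 0 -6; 0 0 0 0 0 0 -6; 0 0 0 0 0 0 -6; 0 0 0 0 0 0 -6; 0 0 0 0 0 0 -6; 0 0 0 0 0 0 -6; 0 0 0 0 0 0 -6; 0 0 0 0 0 0 -6; 0 0 0 0 0 0 -6"}}

```text
t: 5.12
eef_pos: [0.6062, -0.044, 0.1112]
tool_rot: [0.206, -0.065, 0.976, 0.013]
contact_force: [-4.1, 0.3, 2.1]
gripper_width: 0.137
```

Emit:
{"method": "move_arm", "body": {"commands": "0 0 0 0 0 0 0; 0 0 0 0 0 0 0"}}

```text
t: 5.28
eef_pos: [0.6062, -0.0439, 0.1111]
tool_rot: [0.206, -0.062, 0.976, 0.014]
contact_force: [-5.1, -0.0, 3.7]
gripper_width: 0.135
```

```bash
python3 -c "
from plan import *
show()"
```

```text
t 5.28 P [ 0.6062 -0.0439  0.1111] uyn mm [ -1.5 -87.3   7.9] F [-5.1 -0.   3.7] w 0.135 q [ 0.79  0.57 -0.99  2.09  1.06  0.49  0.78] err to tool(0) [  6.1   3.4 -86.3]
```

Emit:
{"method": "move_arm", "body": {"commands": "0.4 0 0 0 0 0 0; 0.4 0 0 0 0 0 0; 0.4 0 0 0 0 0 0; 0.4 0 0 -1 0 0 0; 0.4 0 0 -1.5 0 0 0; 0.4 0 0 -2 0 0 0; 0.4 0 0 -2 0 0 0; 0.4 0 0 -1.5 0 0 0; 0.4 0 0 0 0 0 0"}}

```text
t: 6.03
eef_pos: [0.5758, -0.0485, 0.1871]
tool_rot: [0.208, -0.062, 0.976, 0.013]
contact_force: [0.6, 0.0, -0.5]
gripper_width: 0.4
```

```bash
python3 -c "
from plan import *
show();rows(T(p,[0,.087,.085]),tool(-.05)*R.from_euler('x',5,degrees=True),12,.6)
c=bot.read_camera('top');s=bot.read_camera('scene')
a=cv2.resize(c['img'][150:250,265:365,::-1],(400,400),interpolation=3);b=cv2.resize(s['img'][225:325,310:410,::-1],(400,400),interpolation=3)
cv2.imwrite('pics/g2.png',np.hstack([b,a]))"
```

```text
t 6.03 P [ 0.5758 -0.0485  0.1871] uyn mm [  9.9 -85.8  89.1] F [ 0.6  0.  -0.5] w 0.400 q [ 1.02  0.46 -1.22  2.09  0.81  0.58  1.  ] err to tool(0) [  6.    3.1 -86.3]
0.6 0.17 1.43 0 -0.18 0.07 7.43; 0.6 0.35 1.4 0.01 -0.18 0.07 7.43; 0.6 0.53 1.34 0.01 -0.18 0.07 7.43; 0.6 0.7 1.26 0.02 -0.18 0.07 7.43; 0.6 0.86 1.16 0.02 -0.18 0.07 7.43; 0.6 1 1.04 0.02 -0.18 0.07 7.43; 0.6 1.13 0.9 0.03 -0.18 0.07 7.43; 0.6 1.23 0.75 0.03 -0.18 0.07 7.43; 0.6 1.32 0.58 0.04 -0.18 0.07 7.43; 0.6 1.38 0.41 0.04 -0.18 0.07 7.43; 0.6 1.43 0.22 0.04 -0.18 0.07 7.43; 0.6 1.44 0.04 0.05 -0.18 0.07 7.43
```

View pics/g2.png

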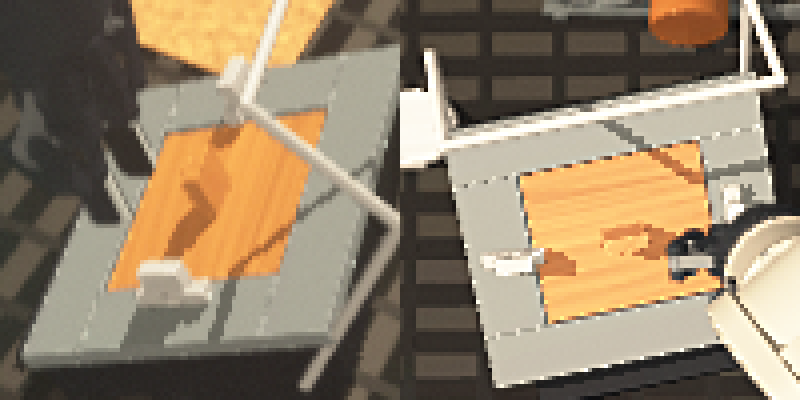

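The right button now lies along the slope, at (170,285) in the scene crop. Moving to the left button.

Emit:
{"method": "move_arm", "body": {"commands": "0.6 0.2 1.4 0 0 0 7; 0.6 0.4 1.4 0 0 0 7; 0.6 0.5 1.3 0 0 0 7; 0.6 0.7 1.3 0 0 0 7; 0.6 0.9 1.2 0 0 0 7; 0.6 1 1 0 0 0 7; 0.6 1.1 0.9 0 0 0 7; 0.6 1.2 0.8 0 0 0 7; 0.6 1.3 0.6 0 0 0 7; 0.6 1.4 0.4 0 0 0 7; 0.6 1.4 0.2 0 0 0 7; 0.6 1.4 0 0 0 0 7"}}

```text
t: 7.13
eef_pos: [0.528, 0.1177, 0.1728]
tool_rot: [0.144, 0.609, 0.765, 0.149]
contact_force: [0.2, 0.7, 0.2]
gripper_width: 0.604
```

```bash
python3 -c "
from plan import *
show();rows(T(p,[0,.087,.06]),tool(-.05)*R.from_euler('x',5,degrees=True),4,.6)"
```

```text
t 7.13 P [0.528  0.1177 0.1728] uyn mm [-9.6 86.5 83.8] F [0.2 0.7 0.2] w 0.604 q [ 0.32  0.25 -0.8   2.2   0.72  0.46 -0.8 ] err to tool(0) [ 6.2 -1.4 -2.1]
0.6 0.02 0.3 0.57 -0.29 0.45 1.21; 0.6 0.02 0.3 0.57 -0.29 0.45 1.21; 0.6 0.02 0.3 0.57 -0.29 0.45 1.21; 0.6 0.02 0.29 0.57 -0.29 0.45 1.21
```

Emit:
{"method": "move_arm", "body": {"commands": "0.6 0 0.3 0.6 -0.3 0.4 1.2; 0.6 0 0.3 0.6 -0.3 0.4 1.2; 0.6 0 0.3 0.6 -0.3 0.4 1.2; 0.6 0 0.3 0.6 -0.3 0.4 1.2; 0.6 0 0.1 1 0 0 0; 0.6 0 0.1 1 0 0 0; 0.6 0 0.1 1 0 0 0; 0.6 0 0.1 0.8 0 0 0; 0.6 0 0 0 0 0 0"}}

```text
t: 7.88
eef_pos: [0.5678, 0.1245, 0.1217]
tool_rot: [0.133, 0.635, 0.742, 0.17]
contact_force: [-0.1, -0.0, -0.8]
gripper_width: 0.603
```

```bash
python3 -c "
from plan import *
show();rows(T(p,[0,.087,.008]),tool(-.05)*R.from_euler('x',5,degrees=True),4,.6)"
```

```text
t 7.88 P [0.5678 0.1245 0.1217] uyn mm [-0.2 85.4 19.4] F [-0.1 -0.  -0.8] w 0.603 q [ 0.18  0.37 -0.63  2.18  0.96  0.35 -1.08] err to tool(0) [ 5.1 -0.1  2.5]
0.6 0.04 0.03 0.28 -0.02 0.05 0.1; 0.6 0.04 0.03 0.28 -0.02 0.05 0.1; 0.6 0.04 0.03 0.28 -0.02 0.05 0.1; 0.6 0.04 0.03 0.28 -0.02 0.05 0.1
```

Emit:
{"method": "move_arm", "body": {"commands": "0.6 0.1 0 0.4 0 0 0; 0.6 0.1 0.1 0.4 0 0 0; 0.6 0 0 0.3 0 0 0; 0.6 0 0 0 0 0 0; 0.15 0 0 0 0 0 0; 0 0 0 0 0 0 0; 0 0 0 0 0 0 0; 0 0 0 0 0 0 0; 0 0 0 0 0 0 0; 0 0 0 0 0 0 0"}}

```text
t: 8.72
eef_pos: [0.5712, 0.1264, 0.1136]
tool_rot: [0.134, 0.635, 0.742, 0.169]
contact_force: [-8.3, -1.4, 4.1]
gripper_width: 0.144
```

```bash
python3 -c "
from plan import *
show()"
```

```text
t 8.72 P [0.5712 0.1264 0.1136] uyn mm [-1.  86.6 10.5] F [-8.3 -1.4  4.1] w 0.144 q [ 0.15  0.39 -0.6   2.18  1.    0.35 -1.12] err to tool(0) [ 5.1 -0.2  2.5]
```

Emit:
{"method": "move_arm", "body": {"commands": "0 0 0 0 0 0 -7; 0 0 0 0 0 0 -7; 0 0 0 0 0 0 -7; 0 0 0 0 0 0 -7; 0 0 0 0 0 0 -7; 0 0 0 0 0 0 -7; 0 0 0 0 0 0 -7; 0 0 0 0 0 0 -7; 0 0 0 0 0 0 -7; 0 0 0 0 0 0 -7; 0 0 0 0 0 0 -7; 0 0 0 0 0 0 -7"}}

```text
t: 9.72
eef_pos: [0.5717, 0.1268, 0.1137]
tool_rot: [0.213, -0.027, 0.976, 0.036]
contact_force: [-5.7, -0.4, 0.9]
gripper_width: 0.13
```

```bash
python3 -c "
from plan import *
show()"
```

```text
t 9.72 P [0.5717 0.1268 0.1137] uyn mm [-0.5 86.9 10.3] F [-5.7 -0.4  0.9] w 0.130 q [ 0.35  0.46 -0.86  2.17  1.15  0.46  0.24] err to tool(0) [  4.2   3.6 -81.8]
```

Emit:
{"method": "move_arm", "body": {"commands": "0 0 0 0 0 0 -4; 0 0 0 0 0 0 0; 0.4 0 0 0 0 0 0; 0.4 0 0 0 0 0 0; 0.4 0 0 0 0 0 0; 0.4 0 0 -1 0 0 0; 0.4 0 0 -1.5 0 0 0; 0.4 0 0 -2 0 0 0; 0.4 0 0 -2 0 0 0; 0.4 0 0 -1.5 0 0 0; 0.4 0 0 0 0 0 0"}}

```text
t: 10.63
eef_pos: [0.5407, 0.1211, 0.1895]
tool_rot: [0.217, -0.058, 0.974, 0.03]
contact_force: [0.0, -1.2, -0.3]
gripper_width: 0.398
```

```bash
python3 -c "
from plan import *
show();rows(T(p,[0,0,.085]),tool(0),12,.6)
c=bot.read_camera('top');s=bot.read_camera('scene')
a=cv2.resize(c['img'][150:250,265:365,::-1],(400,400),interpolation=3);b=cv2.resize(s['img'][225:325,310:410,::-1],(400,400),interpolation=3)
cv2.imwrite('pics/g3.png',np.hstack([b,a]))"
```

```text
t 10.63 P [0.5407 0.1211 0.1895] uyn mm [10.1 87.4 91.7] F [ 0.  -1.2 -0.3] w 0.398 q [ 0.58  0.31 -1.08  2.17  0.82  0.52  0.6 ] err to tool(0) [  3.8   3.5 -85.5]
0.6 0.02 -0.73 0.06 -0.32 -0.29 7.12; 0.6 -0.07 -0.73 0.06 -0.32 -0.29 7.12; 0.6 -0.16 -0.72 0.06 -0.32 -0.29 7.12; 0.6 -0.25 -0.69 0.05 -0.32 -0.29 7.12; 0.6 -0.33 -0.66 0.05 -0.32 -0.29 7.12; 0.6 -0.41 -0.61 0.05 -0.32 -0.29 7.12; 0.6 -0.48 -0.56 0.05 -0.32 -0.29 7.12; 0.6 -0.54 -0.49 0.05 -0.32 -0.29 7.12; 0.6 -0.6 -0.42 0.05 -0.32 -0.29 7.12; 0.6 -0.65 -0.34 0.05 -0.32 -0.29 7.12; 0.6 -0.69 -0.26 0.05 -0.32 -0.29 7.12; 0.6 -0.71 -0.17 0.05 -0.32 -0.29 7.12
```

View pics/g3.png

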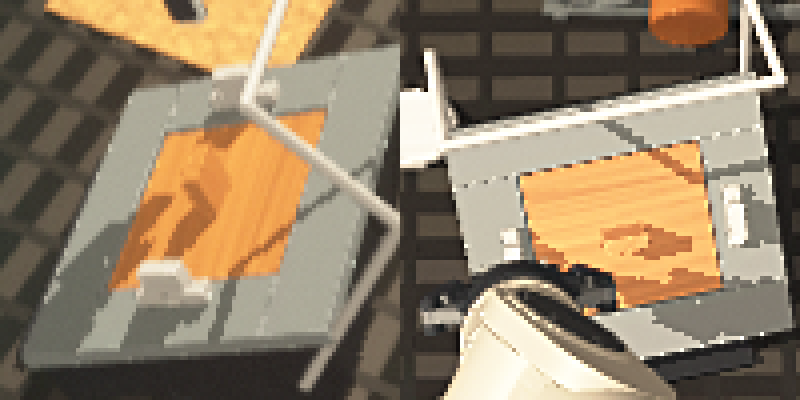

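Both buttons now lie along the slope: (510,245) and (735,215) in the top crop. Next is the handle.

Emit:
{"method": "move_arm", "body": {"commands": "0.6 0 -0.7 0 -0.3 -0.3 7.1; 0.6 -0.1 -0.7 0 -0.3 -0.3 7.1; 0.6 -0.2 -0.7 0 -0.3 -0.3 7.1; 0.6 -0.2 -0.7 0 -0.3 -0.3 7.1; 0.6 -0.3 -0.7 0 -0.3 -0.3 7.1; 0.6 -0.4 -0.6 0 -0.3 -0.3 7.1; 0.6 -0.5 -0.6 0.1 -0.3 -0.3 7.1; 0.6 -0.5 -0.5 0.1 -0.3 -0.3 7.1; 0.6 -0.6 -0.4 0.1 -0.3 -0.3 7.1; 0.6 -0.6 -0.3 0.1 -0.3 -0.3 7.1; 0.6 -0.7 -0.3 0.1 -0.3 -0.3 7.1; 0.6 -0.7 -0.2 0.1 -0.3 -0.3 7.1"}}

```text
t: 11.73
eef_pos: [0.5511, 0.0343, 0.175]
tool_rot: [0.163, 0.614, 0.747, 0.197]
contact_force: [-0.1, -0.1, 0.0]
gripper_width: 0.599
```

```bash
python3 -c "
from plan import *
show();rows(T(p,[0,0,.05]),tool(0),3,.6)"
```

```text
t 11.73 P [0.5511 0.0343 0.175 ] uyn mm [-3.   0.3 82.6] F [-0.1 -0.1  0. ] w 0.599 q [ 0.47  0.22 -0.7   2.25  0.6   0.24 -0.53] err to tool(0) [ 0.4 -0.1  0.1]
0.6 -0.01 0.11 1.08 -0.12 0.05 -0.03; 0.6 -0.01 0.11 1.09 -0.12 0.05 -0.03; 0.6 -0.01 0.1 1.09 -0.12 0.05 -0.03
```

Emit:
{"method": "move_arm", "body": {"commands": "0.6 0 0.1 1.2 0 0 0; 0.6 0 0.1 1.2 0 0 0; 0.6 0 0.1 1.2 0 0 0; 0.6 0 0 1 0 0 0; 0.6 0 0 1 0 0 0; 0.6 0 0 0 0 0 0"}}

```text
t: 12.23
eef_pos: [0.5807, 0.0411, 0.1264]
tool_rot: [0.162, 0.611, 0.749, 0.196]
contact_force: [0.5, -0.1, -0.1]
gripper_width: 0.601
```

```bash
python3 -c "
from plan import *
show();rows(T(p,[0,0,.005]),tool(0),3,.6)"
```

```text
t 12.23 P [0.5807 0.0411 0.1264] uyn mm [-1.1  1.1 25.3] F [ 0.5 -0.1 -0.1] w 0.601 q [ 0.28  0.34 -0.52  2.23  1.05  0.18 -0.97] err to tool(0) [ 0.5 -0.1 -0.3]
0.6 -0.04 0.04 0.68 -0.16 0.02 0.11; 0.6 -0.04 0.04 0.68 -0.16 0.02 0.11; 0.6 -0.04 0.04 0.68 -0.16 0.02 0.11
```

Emit:
{"method": "move_arm", "body": {"commands": "0.6 -0.1 0.1 0.6 0.5 0 0; 0.6 0 0 0.6 0.5 0 0; 0.6 0 0 0.6 0 0 0; 0.6 0 0 0 0 0 0"}}

```text
t: 12.57
eef_pos: [0.5911, 0.0415, 0.1131]
tool_rot: [0.158, 0.613, 0.75, 0.19]
contact_force: [-0.7, 0.6, 0.3]
gripper_width: 0.601
```

```bash
python3 -c "
from plan import *
show();rows(T(p,[0,0,.005]),tool(0),3,.6)"
```

```text
t 12.57 P [0.5911 0.0415 0.1131] uyn mm [ 1.2 -0.6  8.7] F [-0.7  0.6  0.3] w 0.601 q [ 0.27  0.38 -0.51  2.21  1.09  0.19 -1.  ] err to tool(0) [ 1.3 -0.1 -0.2]
0.6 0.02 -0.04 0.12 -0.44 0.05 0.08; 0.6 0.02 -0.04 0.12 -0.44 0.05 0.08; 0.6 0.02 -0.04 0.12 -0.44 0.05 0.08
```

Emit:
{"method": "move_arm", "body": {"commands": "0.15 0 0 0 0 0 0; 0 0 0 0 0 0 0; 0 0 0 0 0 0 0; 0 0 0 0 0 0 0; 0 0 0 0 0 0 0; 0 0 0 0 0 0 0; 0 0 0 0 0 0 0", "force": 70}}

```text
t: 13.15
eef_pos: [0.5901, 0.0412, 0.1142]
tool_rot: [0.159, 0.613, 0.75, 0.19]
contact_force: [-5.9, -0.6, 5.7]
gripper_width: 0.125
```

Emit:
{"method": "move_arm", "body": {"commands": "0 0 0 -0.3 0 0 0; 0 0 0 -0.3 0 0 0; 0 0 0 -0.3 0 0 0; 0 0 0 -0.3 0 0 0; 0 0 0 -0.4 0 0 0; 0 0 0 -0.4 0 0 0; 0 0 0 -0.5 0 0 0; 0 0 0 -0.5 0 0 0; 0 0 0 0 0 0 0"}}

```text
t: 13.9
eef_pos: [0.5768, 0.0387, 0.1412]
tool_rot: [0.159, 0.613, 0.75, 0.191]
contact_force: [-0.2, -0.0, -2.0]
gripper_width: 0.124
```

```bash
python3 -c "
from plan import *
show()"
```

```text
t 13.90 P [0.5768 0.0387 0.1412] uyn mm [ 2.7 -0.5 40.3] F [-0.2 -0.  -2. ] w 0.124 q [ 0.41  0.33 -0.66  2.22  0.92  0.24 -0.83] err to tool(0) [ 1.2 -0.2 -0.3]
```

Grip is on the handle (12 mm) and the panel is free of the frame. I'll draw it further out along the normal and plan the transfer.

Emit:
{"method": "move_arm", "body": {"commands": "0 0 0 -1 0 0 0; 0 0 0 -1.2 0 0 0; 0 0 0 -1.2 0 0 0; 0 0 0 -1.2 0 0 0; 0 0 0 -1 0 0 0; 0 0 0 0 0 0 0"}}

```text
t: 14.4
eef_pos: [0.5505, 0.0334, 0.1907]
tool_rot: [0.16, 0.613, 0.75, 0.191]
contact_force: [0.6, 0.2, -1.1]
gripper_width: 0.124
```

```bash
python3 -c "
from plan import *
m=np.load('mat.npy')
D=R.from_euler('z',m[2])*R.from_matrix([[0,1,0],[1,0,0],[0,0,-1.]])
show();rows([m[0],m[1],.15],D,20,0)"
```

```text
t 14.40 P [0.5505 0.0334 0.1907] uyn mm [ 4.1 -0.5 96.6] F [ 0.6  0.2 -1.1] w 0.124 q [ 0.68  0.24 -0.93  2.22  0.62  0.32 -0.53] err to tool(0) [ 1.2 -0.2 -0.3]
0 1.59 -0.24 0.09 1.44 -0.12 0.54; 0 1.59 -0.26 0.09 1.44 -0.12 0.54; 0 1.58 -0.27 0.09 1.44 -0.12 0.54; 0 1.58 -0.28 0.1 1.44 -0.12 0.54; 0 1.58 -0.29 0.1 1.44 -0.12 0.54; 0 1.58 -0.31 0.11 1.44 -0.12 0.54; 0 1.57 -0.32 0.11 1.44 -0.12 0.54; 0 1.57 -0.33 0.11 1.44 -0.12 0.54; 0 1.57 -0.34 0.12 1.44 -0.12 0.54; 0 1.56 -0.35 0.13 1.44 -0.12 0.54; 0 1.56 -0.37 0.13 1.44 -0.12 0.54; 0 1.56 -0.38 0.14 1.44 -0.12 0.54; 0 1.55 -0.39 0.14 1.44 -0.12 0.54; 0 1.55 -0.4 0.15 1.44 -0.12 0.54; 0 1.55 -0.41 0.16 1.44 -0.12 0.54; 0 1.54 -0.42 0.16 1.44 -0.12 0.54; 0 1.54 -0.43 0.17 1.44 -0.12 0.54; 0 1.54 -0.44 0.18 1.44 -0.12 0.54; 0 1.53 -0.45 0.19 1.44 -0.12 0.54; 0 1.53 -0.46 0.2 1.44 -0.12 0.54
```

Emit:
{"method": "move_arm", "body": {"commands": "0 1.6 -0.3 0 1.4 -0.1 0.5; 0 1.6 -0.3 0 1.4 -0.1 0.5; 0 1.6 -0.3 0 1.4 -0.1 0.5; 0 1.6 -0.3 0 1.4 -0.1 0.5; 0 1.6 -0.3 0 1.4 -0.1 0.5; 0 1.6 -0.3 0 1.4 -0.1 0.5; 0 1.6 -0.3 0 1.4 -0.1 0.5; 0 1.6 -0.3 0 1.4 -0.1 0.5; 0 1.6 -0.3 0 1.4 -0.1 0.5; 0 1.6 -0.4 0 1.4 -0.1 0.5; 0 1.6 -0.4 0 1.4 -0.1 0.5; 0 1.6 -0.4 0 1.4 -0.1 0.5"}}

```text
t: 15.4
eef_pos: [0.4851, 0.2188, 0.1762]
tool_rot: [0.065, 0.67, 0.735, 0.08]
contact_force: [0.3, 0.0, -1.6]
gripper_width: 0.128
```

```bash
python3 -c "
from plan import *
m=np.load('mat.npy')
D=R.from_euler('z',m[2])*R.from_matrix([[0,1,0],[1,0,0],[0,0,-1.]])
show();rows([m[0],m[1],.1],D,10,0)"
```

```text
t 15.40 P [0.4851 0.2188 0.1762] uyn mm [-27.2 194.1  97.8] F [ 0.3  0.  -1.6] w 0.128 q [ 0.2   0.35 -0.94  2.05  0.57  0.77 -0.98] err to tool(0) [18.1 -1.5  5.8]
0 1.2 -0.35 0.72 1.18 -0.12 0.49; 0 1.2 -0.35 0.72 1.18 -0.12 0.49; 0 1.2 -0.34 0.73 1.18 -0.12 0.49; 0 1.2 -0.34 0.73 1.18 -0.12 0.49; 0 1.2 -0.33 0.74 1.18 -0.12 0.49; 0 1.2 -0.33 0.74 1.18 -0.12 0.49; 0 1.2 -0.32 0.75 1.18 -0.12 0.49; 0 1.19 -0.32 0.75 1.18 -0.12 0.49; 0 1.19 -0.31 0.75 1.18 -0.12 0.49; 0 1.19 -0.31 0.76 1.18 -0.12 0.49
```

Emit:
{"method": "move_arm", "body": {"commands": "0 1.2 -0.4 0.7 1.2 -0.1 0.5; 0 1.2 -0.4 0.7 1.2 -0.1 0.5; 0 1.2 -0.3 0.7 1.2 -0.1 0.5; 0 1.2 -0.3 0.7 1.2 -0.1 0.5; 0 1.2 -0.3 0.7 1.2 -0.1 0.5; 0 1.2 -0.3 0.7 1.2 -0.1 0.5; 0 1.2 -0.3 0.7 1.2 -0.1 0.5; 0 1.2 -0.3 0.8 1.2 -0.1 0.5; 0 1.2 -0.3 0.8 1.2 -0.1 0.5; 0 1.2 -0.3 0.8 1.2 -0.1 0.5; 0 0 0 0 0 0 0"}}

```text
t: 16.32
eef_pos: [0.4541, 0.3394, 0.0997]
tool_rot: [-0.003, 0.704, 0.71, -0.0]
contact_force: [0.8, 1.0, -1.5]
gripper_width: 0.126
```

```bash
cat > place.py <<'E'
import sys
from plan import *
m=np.load('mat.npy')
D=R.from_euler('z',m[2])*R.from_matrix([[0,1,0],[1,0,0],[0,0,-1.]])
show();rows([m[0],m[1],float(sys.argv[1])],D,int(sys.argv[2]),0)
if len(sys.argv)>3:
    c=bot.read_camera('top');s=bot.read_camera('scene')
    a=cv2.resize(c['img'][205:305,180:280,::-1],(400,400),interpolation=3);b=cv2.resize(s['img'][170:270,310:410,::-1],(400,400),interpolation=3)
    cv2.imwrite('pics/%s.png'%sys.argv[3],np.hstack([b,a]))
E
python3 place.py .05 5 g4
```

```text
t 16.32 P [0.4541 0.3394 0.0997] uyn mm [-71.2 318.5  35. ] F [ 0.8  1.  -1.5] w 0.126 q [-0.1   0.62 -0.86  1.88  0.58  0.91 -1.24] err to tool(0) [30.2 -2.6 10.7]
0 -0.04 0 0.99 -0.06 -0.05 0.01; 0 -0.04 -0 0.99 -0.06 -0.05 0.01; 0 -0.04 -0 0.99 -0.06 -0.05 0.01; 0 -0.04 -0 0.99 -0.06 -0.05 0.01; 0 -0.04 -0 0.99 -0.06 -0.05 0.01
```

View pics/g4.png

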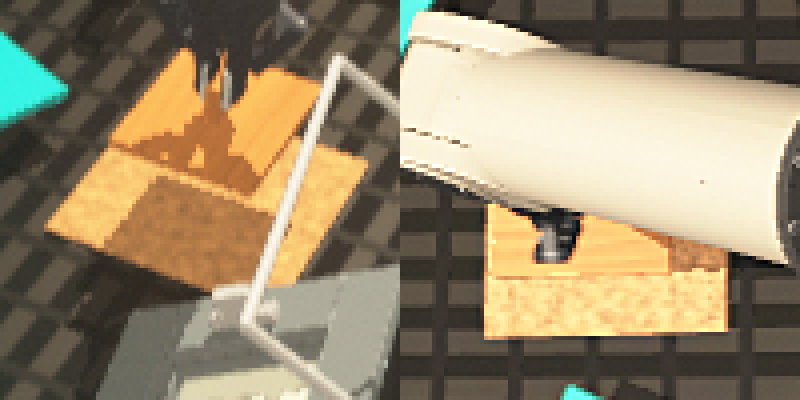

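The panel hangs level above the mat. In the top crop its lower right corner is at about (668,275). I'll compare that with the projected corner.

```bash
python3 -c "
from plan import *
m=np.load('mat.npy');P,Q,_=now()
C=[[-.06,-.07,-.0117],[-.06,.07,-.0117],[.06,-.07,-.0117]]
print('top',((proj(cams['top'],P+np.array(C))-[180,205]+.5)*4+[400,0]).round(0).tolist())
C=[[-.06,-.07,-.0117],[-.06,.07,-.0117],[.06,-.07,-.0117],[.06,.07,-.0117]]
print('scene',((proj(cams['scene'],P+np.array(C))-[310,170]+.5)*4).round(0).tolist())
M=np.array([[-.1,-.1,.004],[-.1,.1,.004],[.1,-.1,.004],[.1,.1,.004]])+[m[0],m[1],0]
print('mat',((proj(cams['top'],M)-[180,205]+.5)*4+[400,0]).round(0).tolist(),((proj(cams['scene'],M)-[310,170]+.5)*4).round(0).tolist())
"
```

```text
top [[673.0, 274.0], [492.0, 276.0], [675.0, 121.0]]
scene [[109.0, 137.0], [190.0, 41.0], [252.0, 189.0], [326.0, 86.0]]
mat [[725.0, 335.0], [481.0, 337.0], [728.0, 94.0], [490.0, 97.0]] [[43.0, 224.0], [157.0, 87.0], [273.0, 313.0], [373.0, 162.0]]
```

Relative to the prediction, the panel is about 3 mm to +y of the TCP and the mat about 2 mm to -y. I'll shift 7 mm to -y while lowering.

Emit:
{"method": "move_arm", "body": {"commands": "0 -0.2 0 0.8 0 0 0; 0 -0.2 0 1 0 0 0; 0 -0.2 0 1 0 0 0; 0 -0.1 0 1 0 0 0; 0 0 0 1 0 0 0; 0 0 0 0.8 0 0 0; 0 0 0 0.6 0 0 0; 0 0 0 0.3 0 0 0; 0 0 0 0 0 0 0"}}

```text
t: 17.17
eef_pos: [0.4541, 0.3304, 0.0359]
tool_rot: [-0.002, 0.705, 0.71, -0.0]
contact_force: [-0.5, 0.5, -1.9]
gripper_width: 0.126
```

```bash
python3 place.py .0255 3
```

```text
t 17.17 P [0.4541 0.3304 0.0359] uyn mm [-104.6  309.6  -19.4] F [-0.5  0.5 -1.9] w 0.126 q [-0.14  0.69 -0.79  1.93  0.67  0.81 -1.3 ] err to tool(0) [30.1 -2.7 10.7]
0 0.24 -0 0.35 -0.07 -0.06 -0; 0 0.24 -0 0.35 -0.07 -0.06 -0; 0 0.24 -0 0.35 -0.07 -0.06 -0
```

Emit:
{"method": "move_arm", "body": {"commands": "0 0.1 0 0.2 0 0 0; 0 0.1 0 0.2 0 0 0; 0 0 0 0.2 0 0 0; 0 0 0 0.1 0 0 0; 0 0 0 0.1 0 0 0; 0 0 0 0 0 0 0"}}

```text
t: 17.67
eef_pos: [0.4544, 0.3324, 0.0286]
tool_rot: [-0.002, 0.705, 0.71, 0.0]
contact_force: [-0.2, 0.4, -2.1]
gripper_width: 0.128
```

```bash
python3 place.py .0255 3
```

```text
t 17.67 P [0.4544 0.3324 0.0286] uyn mm [-107.7  311.5  -26.1] F [-0.2  0.4 -2.1] w 0.128 q [-0.15  0.7  -0.78  1.93  0.69  0.8  -1.31] err to tool(0) [30.1 -2.6 10.7]
0 0.17 -0.01 0.1 -0.06 -0.07 -0.01; 0 0.17 -0.01 0.1 -0.06 -0.07 -0.01; 0 0.17 -0.01 0.1 -0.06 -0.07 -0.01
```

Still about 3 mm up, with no contact. I'll lower 1 mm at a time.

Emit:
{"method": "move_arm", "body": {"commands": "0 0 0 0.1 0 0 0; 0 0 0 0 0 0 0; 0 0 0 0.1 0 0 0; 0 0 0 0 0 0 0"}}

```text
t: 18.0
eef_pos: [0.4544, 0.3324, 0.0265]
tool_rot: [-0.002, 0.705, 0.709, 0.0]
contact_force: [0.5, -0.5, -3.3]
gripper_width: 0.127
```

Emit:
{"method": "move_arm", "body": {"commands": "0 0 0 0.1 0 0 0; 0 0 0 0 0 0 0"}}

```text
t: 18.17
eef_pos: [0.4545, 0.3327, 0.0258]
tool_rot: [-0.002, 0.705, 0.71, 0.0]
contact_force: [0.0, -0.3, 0.9]
gripper_width: 0.124
```

Force rose from about -2 N to +0.9 N, so the panel is resting on the mat. Releasing and withdrawing.

Emit:
{"method": "move_arm", "body": {"commands": "0.2 0 0 0 0 0 0; 0.3 0 0 0 0 0 0; 0.4 0 0 0 0 0 0; 0.4 0 0 0 0 0 0; 0.4 0 0 -0.5 0 0 0; 0.4 0 0 -1 0 0 0; 0.4 0 0 -2 0 0 0; 0.4 0 0 -3 0 0 0; 0.4 0 0 -3 0 0 0; 0.4 0 0 -3 0 0 0; 0.4 -1 -2 -3 0 0 0; 0.4 -1 -3 -2 0 0 0"}}

```text
t: 19.17
eef_pos: [0.407, 0.3128, 0.2042]
tool_rot: [-0.002, 0.706, 0.709, 0.003]
contact_force: [-0.9, 0.3, 0.7]
gripper_width: 0.403
```

Emit:
{"method": "move_arm", "body": {"commands": "0.4 -2 -2 0 0 0 0; 0.4 -3 -1 0 0 0 0; 0.4 -3 0 0 0 0 0; 0.4 -3 0 0 0 0 0; 0.4 -3 0 0 0 0 0; 0.4 -3 0 0 0 0 0; 0.4 -3 0 0 0 0 0; 0.4 -3 0 0 0 0 0; 0.4 -3 0 0 0 0 0; 0.4 -3 0 0 0 0 0; 0.4 0 0 0 0 0 0; 0.4 0 0 0 0 0 0"}}

```text
t: 20.17
eef_pos: [0.377, 0.0202, 0.2003]
tool_rot: [-0.002, 0.706, 0.708, 0.0]
contact_force: [-0.1, 0.3, 0.3]
gripper_width: 0.397
```

```bash
python3 -c "
from plan import *
show()
c=bot.read_camera('top');cv2.imwrite('pics/f_top.png',cv2.resize(c['img'][140:320,180:420,::-1],(800,600),interpolation=3))
d=cv2.absdiff(c['img'],cams['top']['img']).max(2)
for k,(x0,y0,x1,y1) in dict(tray=(395,228,470,280),tongs=(210,168,275,198),dish=(385,160,428,202),tumbler=(435,168,470,205)).items(): print(k,(d[y0:y1,x0:x1]>30).sum())
"
```

```text
t 20.17 P [0.377  0.0202 0.2003] uyn mm [-140.7   20.5  191.2] F [-0.1  0.3  0.3] w 0.397 q [ 0.78  0.11 -1.02  2.19  0.11  0.9  -0.3 ] err to tool(0) [30.  -2.8 10.9]
tray 1230
tongs 0
dish 0
tumbler 0
```

View pics/f_top.png

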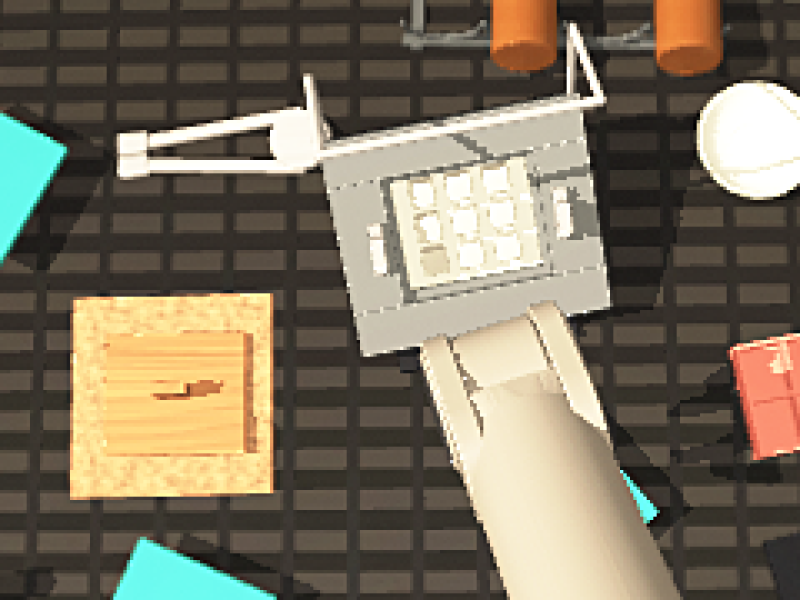

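The top view shows the panel flat, with the handle up, near the middle of the mat: panel centre about (176,394) against mat centre (172,397), roughly 4 mm off. Both buttons lie along the slope. The tray difference is probably a shadow, so I'll check its outline by colour in both cameras.

```bash
python3 -c "
from plan import *
for n,(x0,y0,x1,y1) in dict(top=(390,225,475,282),scene=(190,325,290,435)).items():
    c=bot.read_camera(n)
    for i in (cams[n]['img'],c['img']):
        h=cv2.cvtColor(i,cv2.COLOR_RGB2HSV)[y0:y1,x0:x1];m=(((h[...,0]<9)|(h[...,0]>172))&(h[...,1]>90)&(h[...,2]>60)).astype(np.uint8)
        m=cv2.morphologyEx(m,cv2.MORPH_OPEN,np.ones((3,3)));print(n,m.sum(),cv2.minAreaRect(cv2.findNonZero(m)))
d=cv2.absdiff(c['img'],cams['scene']['img']).max(2)
for k,(x0,y0,x1,y1) in dict(tongs=(412,228,450,285),dish=(318,372,380,430),tumbler=(284,424,328,474)).items(): print(k,(d[y0:y1,x0:x1]>30).sum())
show()"
```

```text
top 422 ((37.708858489990234, 29.673664093017578), (31.0175838470459, 45.83551025390625), 77.6192398071289)
top 1620 ((41.403846740722656, 30.51923370361328), (33.33974075317383, 61.776588439941406), 78.69007110595703)
scene 4553 ((44.5, 61.5), (95.0, 89.0), 90.0)
scene 4008 ((52.21957778930664, 60.49851608276367), (60.90134048461914, 95.54647064208984), 29.357751846313477)
tongs 0
dish 0
tumbler 0
t 20.32 P [0.3772 0.0226 0.2002] uyn mm [-140.1   22.9  190.8] F [0.1 0.8 0.2] w 0.400 q [ 0.77  0.11 -1.02  2.19  0.11  0.9  -0.3 ] err to tool(0) [30.  -2.6 10.6]
```

Colour segmentation is inconclusive because the brightness changed, so I'll view the tray before and after, side by side.

```bash
python3 -c "
from plan import *
c=bot.read_camera('scene');f=lambda i:cv2.resize(i[330:435,185:290,::-1],(400,400),interpolation=3)
cv2.imwrite('pics/tray.png',np.hstack([f(cams['scene']['img']),f(c['img'])]))"
```

```text
(no output)
```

View pics/tray.png

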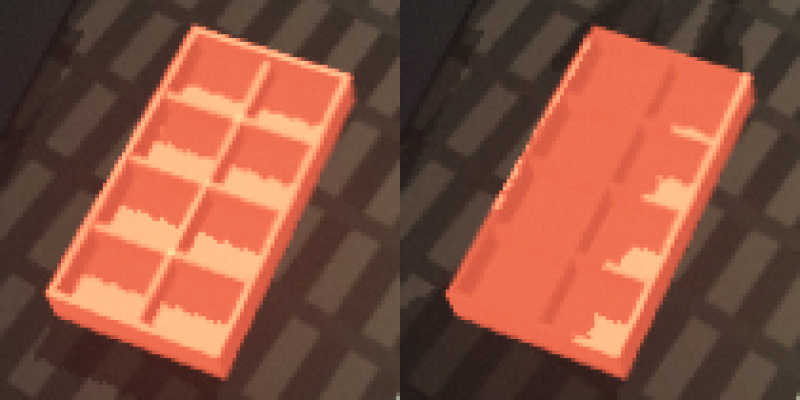

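The tray outline is identical before and after: corners (192,28), (352,75), (225,378) and (47,293) match. Only the arm's shadow differs. Handing in.

```bash
python3 -c "
from station import bot
print(bot.hand_in())"
```

```text
the job is handed in; nothing more can be done
None
```

I turned both steel buttons aside, lifted the panel out along the normal by its handle, and set it on the cork mat. The job is handed in, with about 20 s of the 72 s used.

**Final checks**
- **Buttons:** both lie along the slope, clear of the opening. By tool angle they were turned to about 86° (right) and 85.5° (left).
- **Panel:** it lies flat with the handle up, about 4–6 mm from the mat's middle in the top view. I released it only after the wrist force showed it was resting on the mat.
- **Gripper:** it is clear of everything, with no contact force.
- **Bystanders:** the tongs, dish and tumbler show no pixel changes in either camera. The tray's automatic checks disagreed, but side by side its outline is the same before and after, and only the arm's shadow differs.

**Disagreement along the way:** joint 6 reached its lower limit (0.17 rad) on the first approach to the right button. I tilted the tool about 6° towards vertical there, about 5° at the left button and about 1° at the handle.

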